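# Slide the chasing block up into its bench cradle

### The arm

A 7-joint arm with a two-finger parallel gripper is mounted at the origin on the work surface. World frame = base frame: x ahead of the robot, y to its left, z up, the work surface at z = 0. Lengths are in m, angles in rad, forces in N, time in s.
With the tool pointing down it reaches from about 0.4 to 0.85 m from the base axis. Payload 6.9 kg.
Tool frame: the origin (TCP) lies midway between the tips of the shut fingers; the grasp point (between the pads) lies behind it (ctrl.pinch_z is the z of the grasp point in the tool frame, in m); z points along the fingers, y is the line along which they close (so a half turn about z gives the same grasp; the last joint's range is limited). The gripper opens to 85 mm and grips with 20 to 120 N. Pads are 22 mm wide; open, the fingers measure 114 mm over their backs; the gripper's body (76 mm by 85 mm) begins 54 mm behind the grasp point. The pads swing forward as they close: fully open they stand 13 mm farther back than shut.
Start: joints at [-1.034, 0.507, -0.238, 1.5, 0.126, 1.149, -0.155], TCP at [0.261, 0.568, 0.231] pointing down, gripper open.
Joint ranges: [-3.08, 3.08], [-0.24, 2.05], [-1.43, 1.35], [0, 2.5], [-1.52, 4.66], [0.17, 1.96], [-2.89, 2.89]. Speed limits (rad/s): [2.39, 2.39, 3.14, 3.14, 3.14, 3.14, 3.14].

### API

Orientations are given as a unit quaternion [w, x, y, z].
In Python, from station import ctrl, get_state, vision, ticket, models gives the robot as it stands. Calls block until the motion is done:
- ctrl.movep(position, orientation): joint-space move of the TCP to a pose.
- ctrl.movel(position, frame=None, max_speed=0.15): straight line of the TCP; frame=None keeps the orientation; max_speed is the mean speed in m/s.
- ctrl.set_joints(angles): joint-space move.
- ctrl.ungrasp() and ctrl.close_gripper(force=None): open the fingers fully, or close them until they stop; force is the grip in N (None keeps the last).
- ctrl.pause(seconds).
- ctrl.ik(position, orientation): joint angles nearest the present ones, or None.
- get_state(): the state.
- vision.grab_frame(name): name is "side" or "top"; returns (picture, depth): 480x640x3 uint8, blue, green, red; 480x640 float32, m along the optical axis (not along the pixel's ray), 0 where there is no reading.
- vision.camera_info(name): a dict with "mtx" (3x3 intrinsics, pixels), "R" (3x3) and "t" (3): a world point X has camera coordinates R X + t. Camera axes: x right, y down, z forward; pixel columns grow to the right and rows downward; lengths in m; the calibration is good to about 2 mm. A picture is of the moment at which its call begins. camera_info takes no time and is no camera call.
A pose or a line that the arm cannot do raises ctrl.Unreachable and nothing moves.
- ticket.close_job(): hands the job in; it is judged then, once.
Trained networks look in the newest picture that a camera, given by its name, has taken for a name from the list of things; names that differ only in an ending like _2 or _b are one class to them, and where a whole thing is asked for, a point or a joint stands for the part that bears it (a point fixed in the world has none). Each returns a list of dicts, best first, with "p" (0 to 1); they miss things now and then, are a little off and sometimes report something else, mostly with a low value. They report only what shows in the picture. A call takes as long as a camera call. They do not tell look-alikes from the thing itself.
- models.recognise(camera, target): "point" ([column, row] in pixels, amid what is visible of it).
- models.masks_of(camera, target): "mask" (480x640 bool, what is visible of it) and "point" ([column, row] in pixels, amid what is visible of it).
The state is a dict: "time": time; "qpos": joint angles; "qd": joint speeds; "tau": joint torques, N m; "tcp_pos": TCP position; "eef_rot": TCP orientation; "contact_force": force on the tool from outside, world axes, zero at the start; "wrist_torque": the same for the moment, N m; "width": finger opening in m; "gripper_force": force on a finger pad.
Only numpy, scipy, OpenCV 4.12 (cv2) and the standard library are available. Lean on these libraries where they do the work, as an engineer would, in place of code of your own. Each camera call takes 0.05 s, during which the arm holds its last target. There are 200 camera calls.

### The job

Slide the steel chasing block up the ramp and over the lip so that it drops flat into its bench cradle, then ease it on by feel until the red sprung buffer at the far end is pressed right in and just goes solid; never shove the block with more than 18 N, nor lean on the stop with more than 10 N, or its bracket will lose its setting. With the block home, swing the steel keeper round by its red peg as far as it goes, so that it lies square across the block's edge, let go of everything, and leave the other things on the bench where they are.

Things in the scene. Friction and masses are not known exactly. Their poses are not given: they have to be found in the camera images.
- cradle: Bench cradle of brown wood with a steel ramp, screwed to the bench. Origin on the bench under the middle of the pocket, +x the loading direction (up the ramp, on to the stop), +z up. Wooden side rails 22 mm high leave a channel 98 mm wide (y = -49 to +49 mm) from x = -98 to +110 mm. The black rubber pocket floor lies 8 mm high, from the lip (x = -60 mm) to the far end.
- ramp_foot (a point): Middle of the steel ramp's foot, where it meets the bench (cradle x = -148 mm). The ramp is 134 mm wide and rises evenly to 12 mm high at x = -68 mm. Two steel ears, 22 mm high, flare out on it from the rails' front ends to y = +-64 mm (inner faces) at x = -137 mm.
- lip_top (a point): Middle of the inner top edge of the dark steel lip (cradle x = -60 mm), 12 mm above the bench and 4 mm above the pocket floor. The lip is level from x = -68 to -60 mm. The block tips as it passes over (its tail rises some 10 mm as its nose drops), then the tail drops behind the lip.
- block_mid (a point): Centre (half-way up) of the loose bright steel chasing block: 90 mm (its x) by 94 mm (its y) by 14 mm, 0.9 kg, with a flat brass rosette 56 mm across, 2 mm high, on top; too wide to grip. It starts on the bench before the ramp, its x roughly along the cradle's. It takes 4 to 7 N to push on the flat, 6 to 11 N on the ramp. In the pocket its centre is 15 mm above the bench.
- stop: Stop at the far end, origin fixed at cradle x = 80 mm, 8 mm up. On its slotted steel foot a dark bracket with brass wing nuts is bolted somewhere over a 30 mm range; before it a red sprung buffer. The buffer resists with 1.2 N at first touch, 2.4 N fully in (4 mm), then goes solid, with the block's centre between cradle x = -5 and +25 mm: not told where. It does not push the block back.
- keeper (a joint): Turn of the steel keeper, rad: 0 swung out, growing clockwise seen from above, 2.356 at its end stop, square across the block (arm along cradle +y). It turns stiffly (0.12 N m) about an upright pivot at cradle x = 10, y = -58 mm, stays where left, starts at 0 to 0.65, and passes 2 mm over a block lying flat in the pocket.
- keeper_peg (a point): Grip point of the keeper's upright red round peg, 12 mm in diameter, 40 mm from the pivot; this point is 60 mm above the bench. The peg stands free from 34 to 74 mm above the bench; the keeper's 14 mm wide steel arm lies below it.
- hammer: Chasing hammer with a wooden handle, 220 mm long, lying; origin under its middle. Leave alone.
- jar: Clear jar with a teal lid, 72 mm across, 115 mm high; origin under its centre. Leave alone.
- teapot: Brass teapot with a spout and a bail handle, 116 mm across, 150 mm high; origin under its centre. Leave alone.
- pitch_bowl: Black iron pitch bowl, 116 mm across, 40 mm high; origin under its centre. Leave alone.
- rosette: Silver-coloured chased rosette, 90 mm across, 14 mm high; origin under its centre. Leave alone.
- punch_stand: Wooden block, 60 x 110 x 45 mm, full of upright steel punches, up to 95 mm high; origin under its centre. Leave alone.
- pliers: Pliers with red handles, 160 mm long, lying; origin at the pivot on the bench. Leave alone.
- copper_blank: Copper blank, 130 x 100 x 6 mm, lying flat; origin under its centre. Leave alone.
There are look-alikes about, which are no part of the job. Leave any brown look-alike of the part that bears block_mid alone.

How it is judged:
By the outcome, as a careful person would: the job done as asked, in the order asked, and still so for the second after the job is handed in, with the robot touching nothing.
It also fails if it takes over 72 s, if anything falls off the work surface, if the arm or the gripper's body presses on something with over 40 N, if the wrist force passes 120 N, or if a joint passes its speed limit or range.

## Working session

There is one attempt and no reset: what is moved stays moved. The work goes in short steps, each a Python script; the robot and the scene stay as the last script left them, time stands still between calls to the robot, and variables do not carry over. Pictures are saved under pics/ and viewed, at most 10 in all, crops included, and the job is handed in when it is done.

```bash
ls; mkdir -p pics
python3 - <<'E'
from station import *
import cv2,numpy as np
for c in("side","top"):
    im,d=vision.grab_frame(c); cv2.imwrite(f"pics/{c}0.png",im)
    i=vision.camera_info(c); print(c,np.round(i["mtx"],1).tolist(),np.round(i["R"],3).tolist(),np.round(i["t"],3).tolist())
    for n in["cradle","ramp_foot","lip_top","block_mid","stop","keeper","keeper_peg"]:
        for r in models.recognise(c,n):
            u,v=[int(round(q)) for q in r["point"]]
            z=d[min(v,479),min(u,639)]; K=i["mtx"]
            X=i["R"].T@(np.array([(u-K[0,2])/K[0,0]*z,(v-K[1,2])/K[1,1]*z,z])-i["t"])
            print(n,u,v,round(r["p"],2),np.round(X,3))
s=get_state(); print(s)
E
```

```text
pics
side [[613.4, 0.0, 316.3], [0.0, 613.4, 236.0], [0.0, 0.0, 1.0]] [[0.994, -0.105, -0.003], [-0.081, -0.752, -0.654], [0.067, 0.65, -0.757]] [-0.603, 0.089, 1.385]
cradle 303 237 0.63 [0.58  0.046 0.007]
ramp_foot 302 241 0.93 [0.577 0.034 0.006]
lip_top 303 240 0.75 [0.579 0.035 0.008]
block_mid 253 378 0.88 [ 0.449 -0.312  0.013]
block_mid 299 313 0.78 [ 0.552 -0.172  0.016]
stop 295 202 0.95 [0.57  0.143 0.026]
stop 324 223 0.61 [0.632 0.063 0.032]
keeper 326 221 0.72 [0.637 0.066 0.034]
keeper_peg 329 227 0.5 [0.64  0.034 0.048]
top [[482.6, 0.0, 320.3], [0.0, 482.6, 240.4], [0.0, 0.0, 1.0]] [[0.003, -1.0, -0.006], [-0.996, -0.002, -0.084], [0.084, 0.006, -0.996]] [0.006, 0.606, 1.215]
cradle 304 254 0.59 [0.572 0.05  0.004]
cradle 201 330 0.37 [0.375 0.315 0.002]
ramp_foot 305 255 0.6 [0.569 0.047 0.008]
lip_top 305 254 0.8 [0.572 0.047 0.007]
lip_top 262 249 0.61 [0.583 0.157 0.028]
lip_top 384 263 0.17 [ 0.549 -0.157  0.015]
block_mid 438 301 0.86 [ 0.452 -0.295  0.015]
block_mid 386 264 0.72 [ 0.546 -0.162  0.018]
stop 267 252 0.57 [0.575 0.143 0.029]
keeper 299 174 0.69 [0.765 0.06  0.086]
keeper 298 229 0.61 [0.634 0.064 0.033]
keeper_peg 303 224 0.58 [ 0.651  0.053 -0.001]
{'time': 0.8, 'qpos': array([-1.03448801,  0.50749543, -0.23761568,  1.5002069 ,  0.12566569,
        1.14887955, -0.15483409]), 'qd': array([ 0.00022802,  0.00073098,  0.00069245, -0.00171305,  0.0015739 ,
       -0.0001544 , -0.00046407]), 'tau': array([ 7.23263020e-04, -6.20298815e+01, -2.18488142e+00, -2.49938303e+01,
        1.37814388e-02,  2.49320343e-03, -1.60332650e-05]), 'tcp_pos': array([0.26100374, 0.56788282, 0.23127596]), 'eef_rot': array([-2.61724863e-05,  2.13770294e-01,  9.76883955e-01, -2.19751543e-06]), 'contact_force': array([ 1.33855987,  0.38502767, -0.46253309]), 'wrist_torque': array([ 0.02726319,  0.01342823, -0.00199562]), 'gripper_force': 0.0, 'width': 0.0850662592151139}
```

View pics/side0.png

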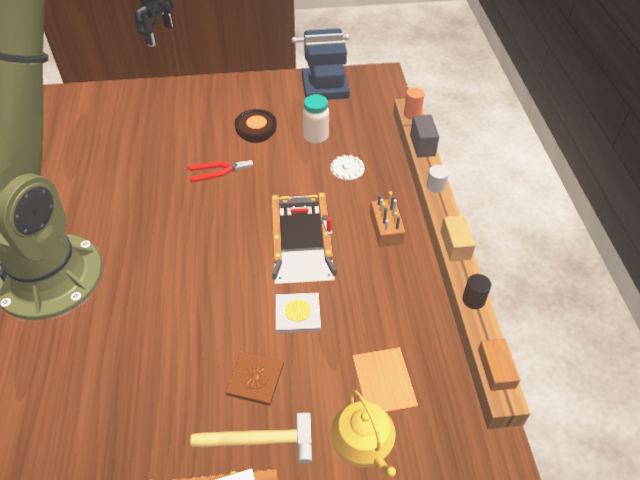

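View pics/top0.png

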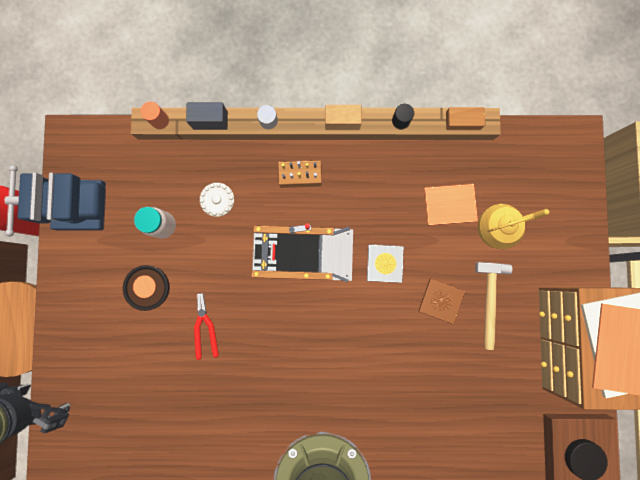

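The block wanted is the bright steel one with the brass rosette, at side (298,312) and top (385,263). The brown square at side (255,378) and top (441,300) is the look-alike, so I leave it. I'll confirm this in an enlarged crop while fitting the poses.

```bash
cat > h.py <<'E'
from station import *
import cv2,numpy as np
def cloud(c,d):
    i=vision.camera_info(c);K=i["mtx"];v,u=np.mgrid[:480,:640]
    P=np.dstack([(u-K[0,2])/K[0,0]*d,(v-K[1,2])/K[1,1]*d,d])-i["t"]
    return P@i["R"]
def ortho(c,im,x0,x1,y0,y1,z,s=2000):
    # rectified view at height z: columns = world +y, rows = world x decreasing
    i=vision.camera_info(c);w,h=int((y1-y0)*s),int((x1-x0)*s)
    r,q=np.mgrid[:h,:w];X=np.dstack([x1-r/s,y0+q/s,np.full(r.shape,z)])
    p=(X@i["R"].T+i["t"])@i["mtx"].T;p=(p[...,:2]/p[...,2:]).astype(np.float32)
    return cv2.remap(im,p[...,0],p[...,1],cv2.INTER_CUBIC)
E
python3 - <<'E'
from h import *
out=[]
for c in("side","top"):
    im,d=vision.grab_frame(c); P=cloud(c,d); np.savez(f"{c}.npz",im=im,P=P)
    out.append(ortho(c,im,.49,.67,-.23,.20,.014,1850))
    for n in["cradle","block_mid","stop","keeper"]:
        for r in models.masks_of(c,n)[:2]:
            m=r["mask"]&(d>0); Q=P[m]; 
            if n=="block_mid": Q=Q[(Q[:,2]>.009)&(Q[:,2]<.025)]
            (a,b),(w,h),t=cv2.minAreaRect((Q[:,:2]*1000).astype(np.float32))
            print(c,n,round(r["p"],2),np.round(r["point"]),"rect",np.round([a,b,w,h,t],1),"z50,98",np.round(np.percentile(Q[:,2],[50,98])*1000,1))
    # red things near cradle
    hsv=cv2.cvtColor(im,cv2.COLOR_BGR2HSV); m=((hsv[...,0]<8)|(hsv[...,0]>172))&(hsv[...,1]>170)&(hsv[...,2]>90)
    m&=(P[...,0]>.48)&(P[...,0]<.70)&(P[...,1]>-.1)&(P[...,1]<.22)
    n,l,st,ce=cv2.connectedComponentsWithStats(m.astype(np.uint8))
    for k in range(1,n):
        if st[k,4]>5: print(c,"red",st[k],np.round(ce[k],1),np.round(np.median(P[l==k],0),4),np.round(P[l==k].min(0),3),np.round(P[l==k].max(0),3))
cv2.imwrite("pics/ortho.png",np.vstack(out)[:600]); print(out[0].shape, ctrl.pinch_z)
E
```

```text
side cradle 0.84 [303. 238.] rect [577.9  59.2 285.3 143.7  87.5] z50,98 [ 9.7 39.9]
side block_mid 0.66 [298. 312.] rect [ 549.3 -164.9   93.3   93.4   87.4] z50,98 [14.6 19.6]
side block_mid 0.56 [253. 380.] rect [ 452.5 -308.1   96.4   91.4   69.4] z50,98 [14.3 19.6]
side stop 0.63 [296. 205.] rect [578.8 158.   78.6  94.9  89.6] z50,98 [20.3 42. ]
side keeper 0.66 [329. 220.] rect [639.3  69.5  25.6  87.    5.8] z50,98 [38.2 75.9]
side keeper 0.3 [302. 239.] rect [578.6  57.4 275.1 145.5  87.3] z50,98 [ 9.7 39.8]
side red [291 209  16   4  37] [299.  210.4] [0.5773 0.1231 0.0165] [0.558 0.119 0.009] [0.595 0.129 0.023]
side red [327 217   5  14  59] [328.9 223.7] [0.6396 0.0342 0.0597] [0.635 0.03  0.037] [0.645 0.046 0.08 ]
top cradle 0.61 [304. 252.] rect [575.   53.  258.1 136.6  87.7] z50,98 [ 8.9 34.3]
top block_mid 0.95 [383. 262.] rect [ 547.8 -160.3   88.4   95.2   89.3] z50,98 [13.8 19.4]
top block_mid 0.63 [440. 301.] rect [ 451.9 -304.5   95.3   89.9   70.2] z50,98 [13.7 19.2]
top stop 0.83 [263. 249.] rect [577.  152.5  59.2  96.3  87.7] z50,98 [17.5 42.2]
top red [305 223   4   6  15] [306.7 225.3] [0.64   0.04   0.0723] [ 0.633  0.037 -0.005] [0.655 0.045 0.074]
top red [273 244   2  16  30] [273.5 251.5] [0.5775 0.1287 0.0185] [0.558 0.126 0.014] [0.597 0.13  0.022]
(333, 795, 3) -0.0187
```

View pics/ortho.png

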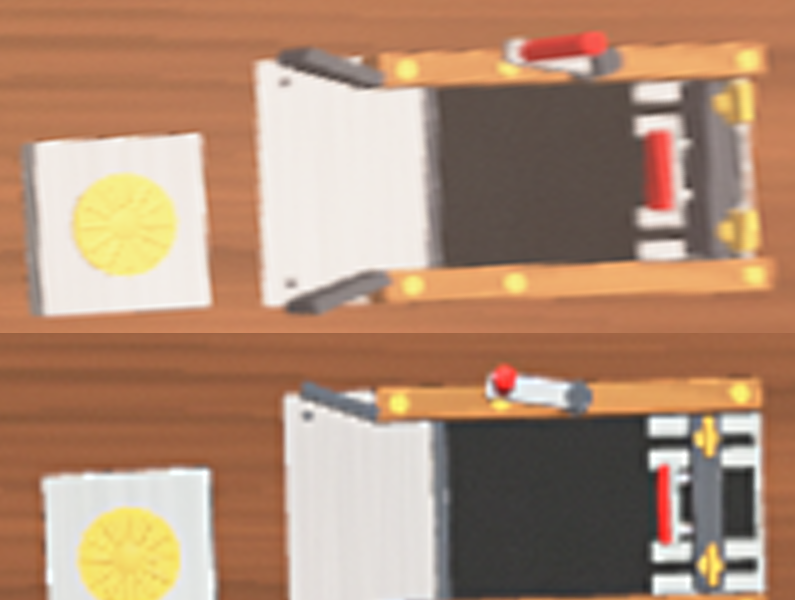

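The crop confirms the block: bright steel with a brass rosette, at ortho (125,222), not the brown plate. It sits laterally off the cradle axis, so I'll fit the rails precisely.

Run:
```python
from h import *
for c in("side","top"):
    f=np.load(c+".npz");im,P=f["im"],f["P"]
    hsv=cv2.cvtColor(im,cv2.COLOR_BGR2HSV)
    X,Y,Z=P[...,0],P[...,1],P[...,2]
    box=(X>.49)&(X<.66)&(Y>-.02)&(Y<.19)
    m=box&(Z>.018)&(Z<.027)&(hsv[...,0]>8)&(hsv[...,0]<28)&(hsv[...,1]>90)
    for s,k in((1,m&(X>.60)),(-1,m&(X<.55))):
        Q=P[k]; a,b=np.polyfit(Q[:,1],Q[:,0],1); r=Q[:,0]-(a*Q[:,1]+b);
        Q=Q[abs(r)<.008];a,b=np.polyfit(Q[:,1],Q[:,0],1)
        print(c,"rail",s,len(Q),"slope",round(a,4),"x@y=.07",round(a*.07+b,4),"y range",np.round(np.percentile(Q[:,1],[1,99]),4))
    # black floor
    m=(X>.545)&(X<.61)&(Y>-.03)&(Y<.16)&(hsv[...,2]<80)&(Z<.014); print(c,"floor y",np.round(np.percentile(Y[m],[1,50,99]),4))
    m=(X>.48)&(X<.62)&(Y>-.25)&(Y<-.105)&(Z>.009)&(Z<.025)
    n,l,st,ce=cv2.connectedComponentsWithStats(m.astype(np.uint8));k=1+st[1:,4].argmax();Q=P[l==k]
    Q=Q[Q[:,2]>.011]
    print(c,"block",cv2.minAreaRect((Q[:,:2]*1000).astype(np.float32)))
    m=(hsv[...,0]>20)&(hsv[...,0]<35)&(hsv[...,1]>120)&(X>.5)&(X<.6)&(Y>-.21)&(Y<-.12); Q=P[m]
    print(c,"rosette",np.round(cv2.minEnclosingCircle((Q[:,:2]*1000).astype(np.float32))[0],1),np.round(Q.mean(0),4))
    m=(Y>.12)&(Y<.19)&(X>.53)&(X<.63); print("stop zmax",np.round(np.percentile(Z[m],[90,99.5]),3),"bracket y",np.round(np.percentile(Y[m&(Z>.03)],[2,98]),4))
```

```text
side rail 1 295 slope 0.0295 x@y=.07 0.6332 y range [-0.0188  0.1748]
side rail -1 399 slope 0.0318 x@y=.07 0.5187 y range [-0.0189  0.1799]Traceback (most recent call last):
  File "<stdin>", line 13, in <module>
    return _quantile_unchecked(
        a, q, axis, out, overwrite_input, method, keepdims, weights)
    return _ureduce(a,
                    func=_quantile_ureduce_func,
    ...<5 lines>...
                    overwrite_input=overwrite_input,
                    method=method)
    r = func(a, **kwargs)
    result = _quantile(arr,
                       quantiles=q,
    ...<2 lines>...
                       out=out,
                       weights=wgt)
    slices_having_nans = np.isnan(arr[-1, ...])
                                  ~~~^^^^^^^^^
IndexError: index -1 is out of bounds for axis 0 with size 0
```

Run:
```python
from h import *
for c in("side","top"):
    f=np.load(c+".npz");im,P=f["im"],f["P"]
    hsv=cv2.cvtColor(im,cv2.COLOR_BGR2HSV)
    X,Y,Z=P[...,0],P[...,1],P[...,2]
    if c=="top":
      m=(X>.49)&(X<.66)&(Y>-.05)&(Y<.19)&(Z>.017)&(Z<.027)&(hsv[...,0]>8)&(hsv[...,0]<28)&(hsv[...,1]>90)
      for s,k in((1,m&(X>.60)),(-1,m&(X<.55))):
        Q=P[k]; a,b=np.polyfit(Q[:,1],Q[:,0],1); r=Q[:,0]-(a*Q[:,1]+b)
        Q=Q[abs(r)<.008];a,b=np.polyfit(Q[:,1],Q[:,0],1)
        print(c,"rail",s,len(Q),"slope",round(a,4),"x@y=.07",round(a*.07+b,4),"y range",np.round(np.percentile(Q[:,1],[1,99]),4))
    m=(X>.48)&(X<.62)&(Y>-.25)&(Y<-.105)&(Z>.009)&(Z<.025)
    n,l,st,ce=cv2.connectedComponentsWithStats(m.astype(np.uint8));k=1+st[1:,4].argmax();Q=P[l==k]
    Q=Q[Q[:,2]>.011]
    print(c,"block",cv2.minAreaRect((Q[:,:2]*1000).astype(np.float32)))
    m=(hsv[...,0]>20)&(hsv[...,0]<35)&(hsv[...,1]>120)&(X>.5)&(X<.6)&(Y>-.21)&(Y<-.12); Q=P[m]
    print(c,"rosette",np.round(cv2.minEnclosingCircle((Q[:,:2]*1000).astype(np.float32))[0],1),np.round(Q.mean(0),4))
    m=(Y>.12)&(Y<.19)&(X>.53)&(X<.63); print("stop zmax",np.round(np.percentile(Z[m],[90,99.5]),3),"bracket y",np.round(np.percentile(Y[m&(Z>.03)],[2,98]),4))
# test reachability of the tool poses: pushing orientation (closing line along cradle y ~ world x)
for a in(0,90,-90,180):
    q=ctrl.ik([.53,-.25,.1],[0,np.cos(np.radians(a/2)),np.sin(np.radians(a/2)),0]);print(a,q)
    q=ctrl.ik([.48,-.16,.1],[0,np.cos(np.radians(a/2)),np.sin(np.radians(a/2)),0]);print(a,q)
```

```text
side block ((549.5419311523438, -164.248291015625), (94.82991027832031, 92.53889465332031), 86.68081665039062)
side rosette [ 544.6 -166.9] [ 0.5453 -0.1671  0.0161]
stop zmax [0.033 0.044] bracket y [0.1388 0.1521]
top rail 1 376 slope 0.0308 x@y=.07 0.6317 y range [-0.023   0.1784]
top rail -1 472 slope 0.0289 x@y=.07 0.5173 y range [-0.0205  0.1822]
top block ((548.1699829101562, -160.57138061523438), (90.14810180664062, 93.71450805664062), 87.04270935058594)
top rosette [ 548.5 -159.9] [ 0.5484 -0.16    0.0152]
stop zmax [0.03  0.044] bracket y [0.1432 0.1568]
0 [-0.01429674  0.67568925  0.68916557  1.78323984 -0.54168143  0.88101915
 -0.64803872]
0 [-0.11967675  0.54755273  0.5932319   1.99092996 -0.44935471  0.73420934
 -0.82434035]
90 [ 0.12843799  0.61606827  0.43485592  1.78143443 -0.33982444  0.81877694
  0.72778104]
90 [ 0.05862165  0.49883798  0.31477717  1.98880997 -0.23528343  0.6884873
  0.52016007]
-90 [-0.2077029   0.87328401  1.15041187  1.7854475  -0.89503026  1.11248707
 -1.88223334]
-90 [-0.39188743  0.77015283  1.15085941  1.99376214 -0.86845771  0.98425864
 -1.9399599 ]
180 [ 0.38878052  0.57617886  0.01603041  1.77791962 -0.01232417  0.78759085
  1.9817151 ]
180 [ 2.73552826e-01  4.78476407e-01 -2.09402822e-04  1.98610295e+00
  1.53902164e-04  6.77013316e-01  1.84404331e+00]
```

```bash
cat >> h.py <<'E'
YAW=.030; CX=np.array([np.sin(YAW),np.cos(YAW)]); CY=np.array([-CX[1],CX[0]]); O=np.array([.5753,.070])
def W(x,y): return O+x*CX+y*CY          # cradle -> world xy
def C(p): d=np.array(p[:2])-O; return np.array([d@CX,d@CY])
def Q(a): return np.array([0,np.cos(a/2),np.sin(a/2),0])   # tool down, closing line at angle a-90deg
def F(n=3):
    f=[]
    for _ in range(n): f.append(get_state()["contact_force"]); ctrl.pause(.01)
    return np.mean(f,0)
def t(): return get_state()["time"]
E
python3 - <<'E'
from h import *
ctrl.close_gripper(20)
q=Q(-YAW); st=W(0,0); d=-CY        # push toward -cradle y (world +x)
b0=np.array([.548,-.162])
def pt(s): return b0+d*(s-.047-.011)   # s=0 : touching
p=pt(-.022)
ctrl.movep([*p,.22],q); print(t(),get_state()["tcp_pos"])
ctrl.movel([*p,.03],max_speed=.15); ctrl.movel([*p,.006],max_speed=.05); ctrl.pause(.2); f0=F(); t0=t(); print(t0,f0)
s=-.022;F1=0
while s<.012:
    s+=.002; ctrl.movel([*pt(s),.006],max_speed=.03); f=-(F(1)-f0)[:2]@d; print(round(s*1e3,1),round(f,2),end="; ")
    if f>2.5: break
print("\nt",t()-t0,get_state()["tcp_pos"],C(get_state()["tcp_pos"]))
E
```

```text
4.7417 [ 0.46852798 -0.15859182  0.2198542 ]
7.0167 [0.33836738 0.13855786 0.26176888]
-20.0 -0.19; -18.0 0.73; -16.0 0.38; -14.0 0.53; -12.0 -0.16; -10.0 1.26; -8.0 0.0; -6.0 1.4; -4.0 0.64; -2.0 0.09; 0.0 1.38; 2.0 2.78; 
t 3.0999999999999996 [ 0.49160325 -0.16030411  0.00588978] [-0.23271101  0.076751  ]
```

Run:
```python
from h import *
d=-CY; f0=np.array([.34,.14,.26])*1.; p=get_state()["tcp_pos"]; c=C(p); L=[]
while c[1]>.0580:
    c[1]=max(c[1]-.003,.0575); ctrl.movel([*W(*c),.006],max_speed=.03); f=-(F(1)-f0)[:2]@d; L.append(round(f,1))
    if f>12: break
print(L,c,t())
c[1]+=.02; ctrl.movel([*W(*c),.006],max_speed=.1); ctrl.movel([*W(*c),.06],max_speed=.2)
for cam in("top","side"):
    im,dd=vision.grab_frame(cam);P=cloud(cam,dd);X,Y,Z=P[...,0],P[...,1],P[...,2]
    m=(X>.50)&(X<.64)&(Y>-.25)&(Y<-.105)&(Z>.009)&(Z<.025)
    n,l,s,ce=cv2.connectedComponentsWithStats(m.astype(np.uint8));k=1+s[1:,4].argmax();q=P[l==k];q=q[q[:,2]>.011]
    r=cv2.minAreaRect((q[:,:2]*1000).astype(np.float32)); print(cam,r,C(np.array(r[0])/1000))
    cv2.imwrite(f"pics/a_{cam}.png",im)
print(t())
```

```text
[np.float64(7.3), np.float64(10.9), np.float64(10.6), np.float64(11.6), np.float64(10.2), np.float64(9.7), np.float64(11.2)] [-0.23271101  0.0575    ] 11.925
top ((563.0584716796875, -160.8311004638672), (90.09197235107422, 93.46196746826172), 87.4566879272461) [-0.23109443  0.00531213]
side ((564.9083251953125, -163.56114196777344), (93.76055145263672, 93.16796875), 85.98381042480469) [-0.23376775  0.00338122]
12.7917
```

```bash
cat >> h.py <<'E'
def tipz(xt): return float(np.clip(.006+.15*(xt+.150),.006,.0145))
def push(xt,y,xend,yend,step,f0,flim,z=None,sp=.03,log=None):
    """push along cradle x until front face xt reaches xend or force > flim"""
    L=[];x0,y0=xt,y
    while xt<xend-1e-5:
        xt=min(xt+step,xend); y=y0+(yend-y0)*(xt-x0)/(xend-x0)
        ctrl.movel([*W(xt-.011,y),tipz(xt) if z is None else z],max_speed=sp)
        f=F(1)-f0; f=[-f[:2]@CX,-f[:2]@CY,f[2]]; L.append((round(xt*1e3,1),*np.round(f,1)))
        if f[0]>flim: break
    for l in L: print(*map(float,l),end="; ")
    print("\nt",t()); return xt,y,f[0]
E
python3 - <<'E'
from h import *
q=Q(np.pi/2-YAW); p=W(-.277-.011-.02,.004)
ctrl.movel([*get_state()["tcp_pos"][:2],.1],max_speed=.2)
ctrl.movep([*p,.08],q); ctrl.movel([*p,.006],max_speed=.1); ctrl.pause(.15); f0=F(5); np.save("f0.npy",f0); print(f0,t())
xt,y,f=push(-.297,.004,-.281,.004,.008,f0,5)
xt,y,f=push(xt,y,-.262,.004,.004,f0,12)
xt,y,f=push(xt,y,-.200,.001,.005,f0,14)
E
```

```text
[-0.0802661   0.18444737 -0.18809713] 15.3917
-289.0 0.2 1.1 0.4; -281.0 0.6 0.3 0.1; 
t 16.2417
-277.0 0.5 0.2 0.3; -273.0 4.3 0.6 -0.3; -269.0 4.9 -0.6 -0.4; -265.0 5.2 -0.1 0.1; -262.0 5.0 -0.5 0.3; 
t 17.6667
-257.0 4.6 0.1 1.0; -252.0 4.4 -0.4 -0.2; -247.0 5.5 -1.3 1.1; -242.0 4.2 -0.2 0.5; -237.0 4.8 -0.0 1.4; -232.0 5.8 -0.1 0.2; -227.0 5.6 -0.3 1.6; -222.0 6.0 -0.7 0.1; -217.0 4.6 0.1 0.7; -212.0 6.0 0.6 0.5; -207.0 5.8 -0.2 0.5; -202.0 5.3 0.0 0.7; -200.0 6.1 -0.4 0.3; 
t 21.825
```

Run:
```python
from h import *
im,d=vision.grab_frame("top"); cv2.imwrite("pics/b.png",ortho("top",im,.49,.67,-.24,.19,.014,1850))
print(t())
```

```text
21.875
```

View pics/b.png

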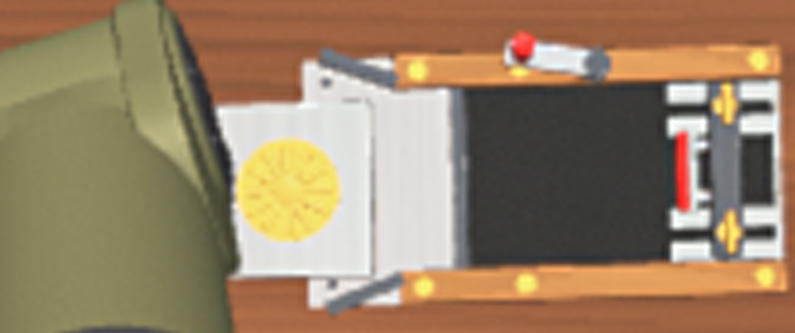

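The picture shows the block on the ramp, centred at ortho (298,187). It is about 5 mm to the robot's side of the channel centre and yawed about 1.5° toward it. I'll continue with a slight sideways drift.

Run:
```python
from h import *
f0=np.load("f0.npy")
xt,y,f=push(-.200,.001,-.176,-.004,.004,f0,13)
if f<13: xt,y,f=push(xt,y,-.150,-.004,.004,f0,13)
im,d=vision.grab_frame("top"); cv2.imwrite("pics/c.png",ortho("top",im,.49,.67,-.24,.19,.020,1850))
```

```text
-196.0 5.6 -1.1 0.3; -192.0 4.6 -0.7 0.8; -188.0 6.0 -0.3 0.7; -184.0 7.9 1.0 0.1; -180.0 6.8 0.3 0.4; -176.0 5.6 0.0 1.4; 
t 23.625
-172.0 5.1 -0.2 0.2; -168.0 5.3 -0.4 0.3; -164.0 5.6 -0.0 0.3; -160.0 4.6 -0.2 1.8; -156.0 5.1 -0.6 0.3; -152.0 4.1 -0.4 0.5; -150.0 5.4 0.2 -0.7; 
t 25.6333
```

View pics/c.png

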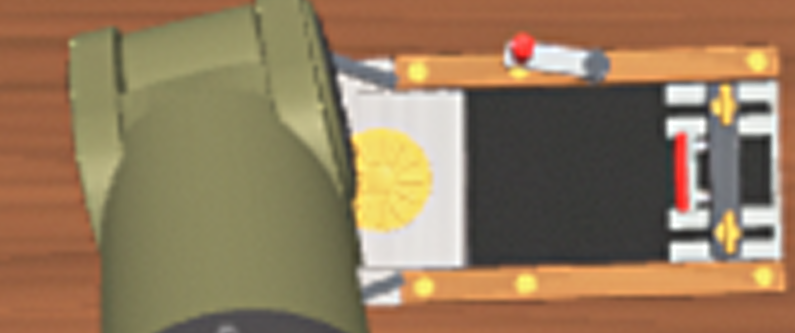

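The block is now centred in the channel, with its nose at the lip (col 466) and the buffer front at col ~677. Buffer contact should come at a tail position near x = -36 mm.

Run:
```python
from h import *
f0=np.load("f0.npy")
xt,y,f=push(-.150,-.004,-.118,-.0015,.004,f0,14)
if f<14: xt,y,f=push(xt,y,-.066,-.0015,.004,f0,14)
if f<14: xt,y,f=push(xt,y,-.046,-.0015,.0025,f0,13)
im,d=vision.grab_frame("side"); cv2.imwrite("pics/d.png",cv2.resize(im[170:320,220:400],None,fx=4,fy=4,interpolation=cv2.INTER_CUBIC))
```

```text
-146.0 4.5 0.5 0.4; -142.0 4.9 -0.9 0.0; -138.0 5.4 -1.3 -0.7; -134.0 5.6 -0.7 -1.5; -130.0 4.9 0.3 -1.1; -126.0 5.1 -0.1 -2.2; -122.0 5.7 0.2 0.3; -118.0 7.1 0.9 0.7; 
t 28.0167
-114.0 7.3 -0.3 0.8; -110.0 7.5 -0.7 1.8; -106.0 8.4 -0.6 3.0; -102.0 9.9 -1.3 5.0; -98.0 10.6 -0.6 7.4; -94.0 11.6 -1.1 9.0; -90.0 5.0 1.0 1.5; -86.0 5.8 0.5 2.9; -82.0 3.7 0.4 0.7; -78.0 3.2 0.7 0.2; -74.0 2.0 0.2 -1.3; -70.0 1.9 -0.1 -0.9; -66.0 1.9 -0.9 -0.7; 
t 31.8083
-63.5 3.1 -0.4 -2.2; -61.0 2.9 -1.0 -3.0; -58.5 3.1 0.3 -1.2; -56.0 4.1 -0.1 0.3; -53.5 5.3 0.6 -1.0; -51.0 5.1 -0.1 -0.2; -48.5 4.4 -0.1 -0.4; -46.0 6.0 0.2 -0.4; 
t 33.875
```

View pics/d.png

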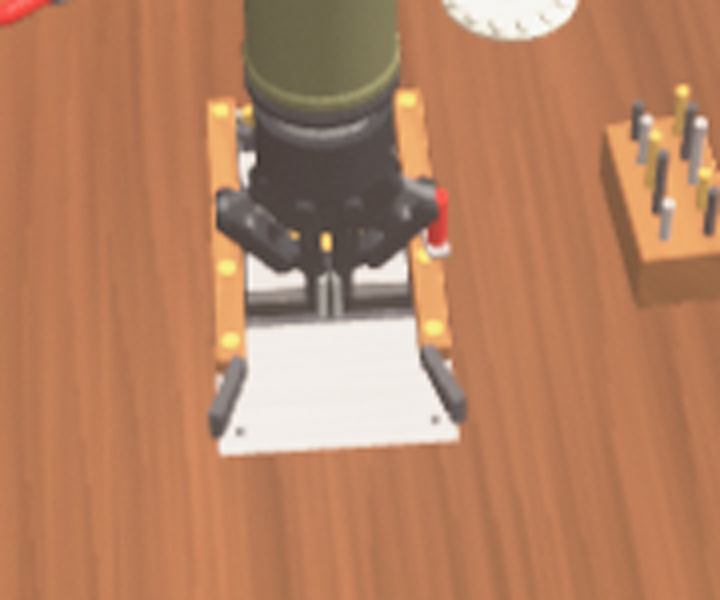

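```bash
cat > fin.py <<'E'
from h import *
import sys
def seek(xt,y,xmax,f0,step,flim):
    L=[]
    while xt<xmax:
        xt+=step; ctrl.movel([*W(xt-.011,y),.0145],max_speed=.02); ctrl.pause(.05)
        f=F(5)-f0; a=C(get_state()["tcp_pos"])[0]+.011; fx=-f[:2]@CX
        L.append((round(xt*1e3,1),round(a*1e3,2),round(float(fx),1)))
        if fx>flim: break
    print(*L,sep=" "); print("t",t()); return xt,fx
E
python3 - <<'E'
from fin import *
ctrl.movel([*W(-.049-.011,-.0015),.0145],max_speed=.05)
ctrl.movel([*W(-.050-.011,.007),.0145],max_speed=.05); ctrl.pause(.1); f0=F(6); np.save("f0.npy",f0); print(f0)
xt,y,f=push(-.050,.007,-.041,.007,.003,f0,10)
if f<10: xt,f=seek(xt,.007,-.030,f0,.0007,9.5)
E
```

```text
[0.36467803 0.07463075 0.12288746]
-47.0 0.2 -1.2 -0.3; -44.0 3.7 -1.9 0.4; -41.0 4.8 -0.3 0.9; 
t 35.425
(-40.3, np.float64(-41.68), 5.9) (-39.6, np.float64(-41.12), 6.1) (-38.9, np.float64(-40.48), 6.1) (-38.2, np.float64(-39.79), 6.8) (-37.5, np.float64(-39.11), 6.5) (-36.8, np.float64(-38.4), 6.8) (-36.1, np.float64(-37.71), 6.2) (-35.4, np.float64(-37.02), 6.9) (-34.7, np.float64(-36.33), 6.6) (-34.0, np.float64(-35.79), 7.1) (-33.3, np.float64(-35.36), 7.9) (-32.6, np.float64(-34.78), 7.5) (-31.9, np.float64(-34.17), 8.1) (-31.2, np.float64(-33.55), 8.5) (-30.5, np.float64(-32.93), 8.1) (-29.8, np.float64(-32.32), 9.0)
t 40.8917
```

Run:
```python
from fin import *
f0=np.load("f0.npy")
xt,f=seek(-.0298,.007,-.024,f0,.0005,11.0)
if f>11: 
    ctrl.movel([*W(xt-.011-.025,.007),.0155],max_speed=.08)
    ctrl.movel([*W(xt-.011-.03,.007),.12],max_speed=.2)
print(t())
```

```text
(-29.3, np.float64(-31.9), 8.7) (-28.8, np.float64(-31.76), 9.5) (-28.3, np.float64(-31.69), 10.6) (-27.8, np.float64(-31.64), 11.5)
t 42.2583
43.4
```

Solid contact was clear: position stopped at -31.7 mm while the force climbed 8.7→11.5 N. I've backed off. Next I re-measure the peg and swing the keeper.

Run:
```python
from h import *
ctrl.ungrasp()
for c in("side","top"):
    im,d=vision.grab_frame(c);P=cloud(c,d);cv2.imwrite(f"pics/e_{c}.png",im)
    hsv=cv2.cvtColor(im,cv2.COLOR_BGR2HSV); m=((hsv[...,0]<8)|(hsv[...,0]>172))&(hsv[...,1]>150)&(hsv[...,2]>80)&(P[...,2]>.036)&(P[...,2]<.08)
    m&=(P[...,0]>.60)&(P[...,0]<.70)&(P[...,1]>-.03)&(P[...,1]<.12)
    p=np.median(P[m],0) if m.any() else None; print(c,m.sum(),p, None if p is None else C(p))
q=Q(-YAW); piv=np.array([.010,-.058])
for ph in(190.6,140,90): print(ctrl.ik([*W(*(piv+.04*np.array([np.cos(np.radians(ph)),np.sin(np.radians(ph))]))),.0413],q))
im=cv2.imread("pics/e_side.png");cv2.imwrite("pics/e.png",cv2.resize(im[170:290,240:380],None,fx=5,fy=5,interpolation=cv2.INTER_CUBIC));print(t())
```

```text
side 65 [0.63968069 0.03452439 0.06106105] [-0.03352852 -0.06541583]
top 0 None None
[-0.41801997  0.79075311  0.56326919  1.67778936 -0.53870118  0.83290338
 -1.21855058]
[-0.44865818  0.75217781  0.55744346  1.76947781 -0.54115513  0.77771913
 -1.21768446]
[-0.50689238  0.74107419  0.55821444  1.79742832 -0.54469658  0.76160185
 -1.26276081]
44.2833
```

View pics/e.png

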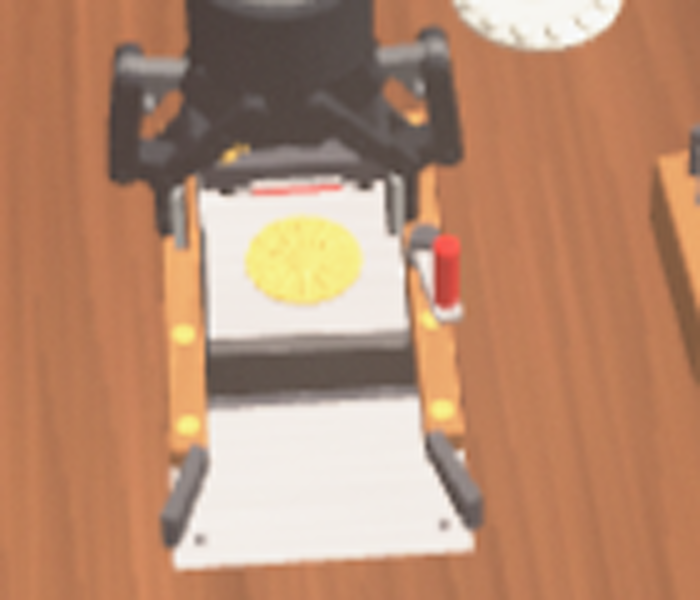

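The block lies flat in the pocket at (305,260), its nose against the red buffer at (295,187). The peg at (447,272) hasn't moved.

Run:
```python
from h import *
q=Q(-YAW); piv=np.array([.010,-.058]); zt=.0413
def pp(ph,r=.04): return W(*(piv+r*np.array([np.cos(np.radians(ph)),np.sin(np.radians(ph))])))
ctrl.movep([*pp(190.6),.13],q); ctrl.movel([*pp(190.6),zt],max_speed=.12); f0=F(4)
ctrl.close_gripper(40); s=get_state(); print("grip",s["width"],s["gripper_force"],t())
f=F(3)-f0; print(np.round(f,1))
ph=190.6; L=[]
while ph>74:
    ph-=9 if ph>100 else 2.5
    ctrl.movel([*pp(ph),zt],max_speed=.05)
    f=F(2)-f0; r=np.radians(ph); T=np.sin(r)*CX-np.cos(r)*CY; R=np.cos(r)*CX+np.sin(r)*CY
    a=C(get_state()["tcp_pos"])-piv; ft=-f[:2]@T; L.append((round(ph,1),round(np.degrees(np.arctan2(a[1],a[0])),1),round(float(np.hypot(*a))*1e3,1),round(float(ft),1),round(float(-f[:2]@R),1)))
    if ft>14 or abs(f[:2]@R)>20: break
print(*L,sep="\n"); print(get_state()["width"],t())
```

```text
grip 0.010783910521662339 38.92850339412689 47.0833
[-0.7  1.4  2.2]
(181.6, np.float64(-176.3), 39.5, 4.6, 1.8)
(172.6, np.float64(174.5), 39.5, 3.9, 1.7)
(163.6, np.float64(165.2), 39.8, 5.0, 1.8)
(154.6, np.float64(156.0), 40.3, 5.0, 1.4)
(145.6, np.float64(147.2), 40.9, 4.8, -0.5)
(136.6, np.float64(139.0), 41.7, 6.4, -2.5)
(127.6, np.float64(131.3), 42.5, 7.4, -3.5)
(118.6, np.float64(122.8), 43.8, 8.1, -7.7)
(109.6, np.float64(114.9), 45.0, 9.1, -10.8)
(100.6, np.float64(107.0), 46.2, 11.4, -15.0)
(91.6, np.float64(97.7), 46.6, 11.0, -16.0)
(89.1, np.float64(96.6), 46.6, 13.9, -16.0)
(86.6, np.float64(94.4), 47.0, 14.4, -16.2)
0.010636350140581388 50.85
```

Run:
```python
from h import *
piv=np.array([.010,-.058]); zt=.0413
a=C(get_state()["tcp_pos"])-piv; f=F(3); print(np.round(a*1e3,2),np.round([-f[:2]@CX,-f[:2]@CY],1))
tgt=np.array([.04*np.cos(np.radians(86.6)),.0468]); L=[]
ctrl.movel([*W(*(piv+tgt)),zt],max_speed=.05)
for k in range(14):
    f=F(4); a=C(get_state()["tcp_pos"])-piv; L.append((np.round(tgt*1e3,1),np.round(a*1e3,2),round(float(-f[:2]@CX),1),round(float(-f[:2]@CY),1)))
    if -f[:2]@CX>16: break
    tgt[0]+=.001; ctrl.movel([*W(*(piv+tgt)),zt],max_speed=.03)
for l in L: print(*l)
print(t())
c=vision.grab_frame("side")[0]; cv2.imwrite("pics/f.png",cv2.resize(c[160:280,240:380],None,fx=5,fy=5,interpolation=cv2.INTER_CUBIC))
```

```text
[-3.62 46.85] [ 13.1 -17.7]
[ 2.4 46.8] [-0.93 47.65] 7.4 1.4
[ 3.4 46.8] [-0.45 47.67] 8.0 1.1
[ 4.4 46.8] [-0.05 47.69] 9.0 1.5
[ 5.4 46.8] [ 0.78 48.02] 10.2 -0.1
[ 6.4 46.8] [ 0.84 48.02] 11.9 0.4
[ 7.4 46.8] [ 0.84 48.01] 14.5 -0.3
[ 8.4 46.8] [ 0.92 48.  ] 16.9 -0.1
52.8917
```

View pics/f.png

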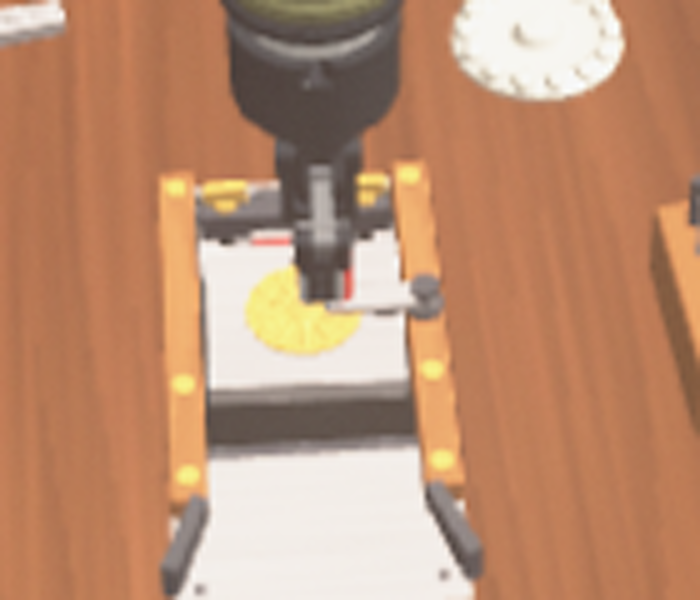

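The end stop was reached: position stuck at 0.84 mm while the force rose from 10 to 17 N. The picture shows the arm square across the block from its pivot at (425,297). I'll ease off, release and check.

Run:
```python
from h import *
piv=np.array([.010,-.058]); zt=.0413; tgt=np.array([.0030,.0476])
ctrl.movel([*W(*(piv+tgt)),zt],max_speed=.05); f=F(3); a=C(get_state()["tcp_pos"])-piv; print(a*1e3,-f[:2]@CX,-f[:2]@CY)
ctrl.ungrasp(); ctrl.movel([*W(*(piv+tgt)),.16],max_speed=.15)
ctrl.movep([.45,.16,.30],Q(-YAW))
out=[]
for c in("side","top"):
    im,d=vision.grab_frame(c); out.append(ortho(c,im,.50,.66,-.10,.20,.03,1850))
cv2.imwrite("pics/g.png",np.vstack(out)); print(t(),get_state()["contact_force"])
```

```text
[ 0.70478666 48.01271624] 7.63047422974455 2.9167885486863185
55.825 [ 0.24593102  0.80545753 -1.01124795]
```

View pics/g.png

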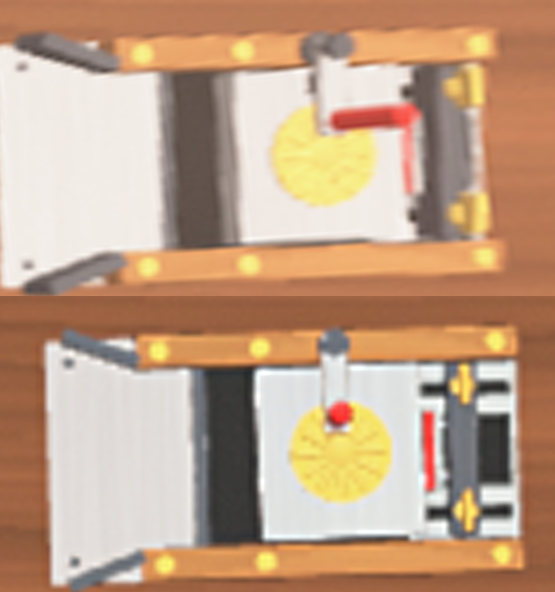

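The final view shows the block against the buffer (top view col ~421) and the keeper square across it. The arm is clear of everything.

```bash
python3 -c "
from station import *
print(ticket.close_job())"
```

```text
the job is handed in; nothing more can be done
None
```

The job is handed in at about 56 s: the block is flat in its cradle with the buffer pressed solid (peak push reading about 12 N), the keeper is at its end stop square across the block, and the arm is clear of everything.

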